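Start and close a screw cap on a leaning reagent bottle

ROBOT

A 7-joint arm with a two-finger parallel gripper is mounted at the origin on the work surface. World frame = base frame: x ahead of the robot, y to its left, z up, the work surface at z = 0. Lengths are in m, angles in rad, forces in N, time in s.
With the tool pointing down it reaches from about 0.4 to 0.85 m from the base axis. Payload 10.4 kg.
Tool frame: the origin (TCP) lies between the finger pads; the fingertips stand 17 mm ahead of it and the grasp point (between the pads) lies 2 mm behind it; z points along the fingers, y is the direction in which the jaws open and shut (so a half turn about z gives the same grasp; the last joint's range is limited). The gripper opens to 85 mm and grips with 20 to 120 N. Pads are 22 mm wide; open, the fingers measure 114 mm over their backs; the gripper's body (76 mm by 85 mm) begins 54 mm behind the grasp point. The pads swing forward as they close: fully open they stand 13 mm farther back than shut.
Start: joints at [1.245, 0.332, -0.065, 1.46, 0.022, 1.35, -0.088], TCP at [0.186, -0.597, 0.248] pointing down, gripper open.
Joint ranges: [-2.6, 2.6], [-0.5, 2.12], [-1.47, 1.34], [0.16, 2.42], [-1.27, 4.41], [0.06, 2.06], [-2.6, 2.6]. Speed limits (rad/s): [2.22, 2.22, 2.79, 2.79, 3.14, 3.14, 3.14].

INTERFACE

Orientations are given as a unit quaternion [x, y, z, w].
In Python, from workcell import manip gives the robot as it stands.
- The arm moves only by the tool jog_arm, never from a script. Its argument "steps" is one flat list of numbers, 5 for each row, row after row: the finger opening in m, from 0 to 0.0854, then the shift along the tool's x, y, z in m, then the turn about the tool's z in rad. In form: [gripper, x, y, z, twist, gripper, x, y, z, twist, ...]. A call has exactly 10 rows; each row is the pose to reach, as a shift and turn from the pose commanded when the call began, along the tool's axes at that moment; what a row does not reach only later rows make up. A row lasts 1/10 s, in which the tool goes at most 50 mm and 8.59 degrees, less where a joint would pass 70% of its speed; a pose out of reach is approached as far as the arm can. A call with a gripper value outside its range is refused whole. The fingers move at their own pace and stop on an object; "grip_force" is the grip in N (left out, the last holds). Time passes only in rows, so rows that repeat a pose let the fingers close, or fill a call up. It gives the time, the measured TCP pose, the force and the opening at its end, in the units of the state.
- manip.get_obs(): the state, without advancing time (a new reading comes with each control period).
- manip.camera(name): name is "scene" or "top"; returns (picture, depth): 420x560x3 uint8, red, green, blue; 420x560 float32, m along the optical axis (not along the pixel's ray), 0 where there is no reading.
- manip.calibration(name): a dict with "mtx" (3x3 intrinsics, pixels), "k1" (the pictures are not rectified: a ray, as slopes to the right and down, at radius r is drawn at 1 + k1 r^2 times it, then the intrinsics apply), "world_to_cam" (4x4, takes a point from world to camera coordinates). Camera axes: x right, y down, z forward; pixel columns grow to the right and rows downward; lengths in m; the calibration is good to about 2 mm. A picture is of the moment at which its call begins. calibration takes no time and is no camera call.
- manip.hand_in(): hands the job in, once; it reports no verdict.
The state is a dict: "clock": time; "joint_pos": joint angles; "joint_velocities": joint speeds; "tau": joint torques, N m; "position": TCP position; "ee_rot": TCP orientation; "ft_force": force on the tool from outside, world axes, zero at the start; "torque": the same for the moment, N m; "grip_width": opening from 0.0 (shut) to 1.0 (fully open).
Only numpy, scipy, OpenCV 4.12 (cv2) and the standard library are available. Lean on these libraries where they do the work, as an engineer would, in place of code of your own. Each camera call takes 0.05 s, during which the arm holds its last target.

TASK

The white bottle leaning in the grey stand is missing its cap: take the large grey winged cap (not the small one) from the bench and set it square on the slanted neck with its wing level, so that it rests on top of the threads. Turn it backward (anticlockwise, looking down onto the cap) until it drops, then forward (clockwise) until it stops, fully home. Let go of it, and leave everything else on the bench where it stands.

Things in the scene. Friction and masses are not known exactly. Their poses are not given: they have to be found in the camera images.
- cap: large grey screw cap, loose, open side down on the bench at the start; about 0.11 kg. Ribbed skirt 64 mm across, 38 mm tall, bore 56 mm wide and 31 mm deep; on top an upright flat wing grip 60 mm long, 16 mm thick, 30 mm tall (38 to 68 mm above the origin). Origin: centre of its open underside. z up through the wing, x along the wing's length
- wing_top (a point): middle of the top of the cap's wing, 68 mm above the cap's origin
- pin (a point): centre of one of the two pins inside the cap's skirt, 6 mm thick, that point inward under the wing's two ends (cap +x and -x); 8 mm above the cap's origin, 25 mm from the axis (tips at 22 mm)
- bottle: white plastic bottle, 96 mm across, 190 mm long, fixed in the stand, neck leaning 30 degrees from vertical. Origin: centre of the neck's rim. z: the neck's axis, out of the mouth; y: level; x: 30 degrees up from level. Neck 40 mm across, 36 mm long, with a right-hand two-start thread 52 mm across, alike every half turn. Radial play of the cap on it 2 mm
- thread_end (a point): upper end of one of the two threads (top edge, 24 mm from the axis; the other is opposite). Cap turn: 0 when its wing is level (along bottle y), positive clockwise looking onto the cap. At 0 the pins stand on the threads, cap origin at bottle z = -14 mm, 1 mm higher per 10 degrees backward. At -37 degrees they pass the ends and it can drop to z = -24 mm; a stop bars turning past -59
- thread_stop (a point): where one thread meets its stop block (24 mm from the axis; the other is opposite). After the drop, turned forward, the pins run under the threads with 2 mm axial play; from -30 degrees on the cap sinks 0.1 mm per degree, to a hard stop at +33 degrees, z = -30 mm: fully home. Turned forward without the drop it jams there, high. A push under 10 N along the neck is enough to drop it while held
- stand: fixed grey stand of the bottle, base plate 220 x 150 x 12 mm. Origin on the bench, 10 mm to -x of the plate's centre; the neck leans to its -x side, towards the robot at yaw 0. The bottle's rim lies 50 mm to -x of the origin, 225 mm above the bench
- small_cap: smaller grey cap, 42 mm across and 48 mm tall with a 38 mm wing: it fits another bottle and is not needed; loose bystander, origin at the centre of its underside
- jar_a: closed white reagent jar with black lid, 74 mm across, 125 mm tall; loose bystander, origin at the centre of its underside
- jar_b: another such jar; loose bystander, origin at the centre of its underside
- pot_a: white pot with domed lid, 72 mm across, 105 mm tall; loose bystander, origin at the centre of its underside
- pot_b: another such pot; loose bystander, origin at the centre of its underside
- mortar: white ceramic bowl, 80 mm across, 45 mm tall; loose bystander, origin at the centre of its underside
- flask: conical glass flask, 90 mm across the foot, 130 mm tall; loose bystander, origin at the centre of its underside
- slide_box: grey closed box 90 x 130 x 45 mm; loose bystander, origin at the centre of its underside
There are look-alikes about, which are no part of the job. Leave any purple or turquoise look-alike of the cap alone.

How it is judged:
On the way, in this order (a step that is already met when the one before it is completed fails the run):
1. the cap rests on top of the threads, square on the neck, wing level within 30 degrees (x of cap in the frame of bottle between -0.005 and 0.005 m and y of cap in the frame of bottle between -0.005 and 0.005 m and angle between the z axis of cap and the z axis of bottle, either way round below 0.21 rad and z of wing_top in the frame of bottle above 0.02 m and z of cap in the frame of bottle between -0.0195 and -0.009 m and angle between the x axis of cap and the y axis of bottle, either way round below 0.53 rad), for 0.2 s.
2. turned backward past the threads' ends, the cap has dropped (its origin more than 21.5 mm below the rim) (x of cap in the frame of bottle between -0.005 and 0.005 m and y of cap in the frame of bottle between -0.005 and 0.005 m and angle between the z axis of cap and the z axis of bottle, either way round below 0.21 rad and z of wing_top in the frame of bottle above 0.02 m and z of cap in the frame of bottle below -0.0215 m and angle between the x axis of cap and the y axis of bottle, either way round above 0.53 rad), for 0.1 s.
At the end, for the whole second after the job is handed in: the large cap is on the bottle's neck, right way up, coaxial within 5 mm in each direction and 8 degrees, its origin 27.5 to 33 mm below the rim along the neck's axis, its wing turned 22 to 43 degrees from level (the stop is at 33), at rest (x of cap in the frame of bottle between -0.005 and 0.005 m and y of cap in the frame of bottle between -0.005 and 0.005 m and angle between the z axis of cap and the z axis of bottle, either way round below 0.14 rad and z of wing_top in the frame of bottle above 0.02 m and z of cap in the frame of bottle between -0.033 and -0.0275 m and angle between the x axis of cap and the y axis of bottle, either way round between 0.38 and 0.75 rad and linear speed of cap below 0.01 m/s); the robot touches nothing.
It fails at once if a bystander was shifted by more than 40 mm (distance of any of small_cap, jar_a, jar_b, pot_a, pot_b, mortar, flask, slide_box from where it was at the start of the episode above 0.04 m).
It also fails if it takes over 53 s, if anything falls off the work surface, if the arm or the gripper's body presses on something with over 40 N, if the wrist force passes 120 N, or if a joint passes its speed limit or range.

## Working session

There is one attempt and no reset: what is moved stays moved. The work goes in short steps, Python scripts to look and compute and a tool call to move; the robot and the scene stay as the last step left them, time stands still between calls to the robot, and variables do not carry over. Pictures are saved under pics/ and viewed, and the job is handed in when it is done.

Besides the shell and the picture viewer there is one more tool, called as name(argument=value, ...) on one line, values as JSON. jog_arm: Moves the arm, as the interface text tells. Its arguments: {"type":"object","properties":{"steps":{"type":"array"},"grip_force":{"type":"number"}},"required":["steps"]}

```bash
ls; mkdir -p pics; python3 - <<'E'
from workcell import manip
import cv2,numpy as np
o=manip.get_obs()
for k in o: print(k,np.round(o[k],4))
for n in("scene","top"):
    p,d=manip.camera(n); cv2.imwrite(f"pics/{n}0.png",p[:,:,::-1]); np.savez(f"{n}0.npz",p=p,d=d)
    c=manip.calibration(n); print(n,c)
E
```

```text
pics
clock 0.0
joint_pos [ 1.2454  0.3329 -0.0647  1.4609  0.0216  1.3499 -0.0885]
joint_velocities [ 0.0022  0.0002 -0.0012 -0.0008  0.0001  0.      0.0013]
tau [-4.00000e-04 -6.25436e+01  4.91000e-02 -3.91607e+01  1.64000e-02
  1.00000e-02  0.00000e+00]
position [ 0.1863 -0.5962  0.2475]
ee_rot [ 9.886e-01  1.508e-01 -1.000e-04 -7.000e-04]
ft_force [ 0.1144 -0.1332 -0.1998]
torque [-0.0214 -0.0073  0.0471]
grip_width 1.0012
scene {'mtx': array([[410.5342821 ,   0.        , 279.77527544],
       [  0.        , 410.5342821 , 214.95893774],
       [  0.        ,   0.        ,   1.        ]]), 'k1': 0.01677559271033765, 'world_to_cam': array([[ 0.76523831,  0.64347765,  0.0186239 , -0.44943428],
       [ 0.37374359, -0.42053703, -0.82671902, -0.09478068],
       [-0.52414317,  0.63959763, -0.56230669,  1.47123844],
       [ 0.        ,  0.        ,  0.        ,  1.        ]])}
top {'mtx': array([[463.61878051,   0.        , 281.74559546],
       [  0.        , 463.61878051, 209.50775924],
       [  0.        ,   0.        ,   1.        ]]), 'k1': 0.04786867399020074, 'world_to_cam': array([[ 1.64958432e-03, -9.99998636e-01,  8.51248399e-05,
         8.62338409e-03],
       [-9.90636908e-01, -1.64576201e-03, -1.36513033e-01,
         5.80519571e-01],
       [ 1.36512986e-01,  1.40861950e-04, -9.90638271e-01,
         1.22320617e+00],
       [ 0.00000000e+00,  0.00000000e+00,  0.00000000e+00,
         1.00000000e+00]])}
```

View pics/scene0.png

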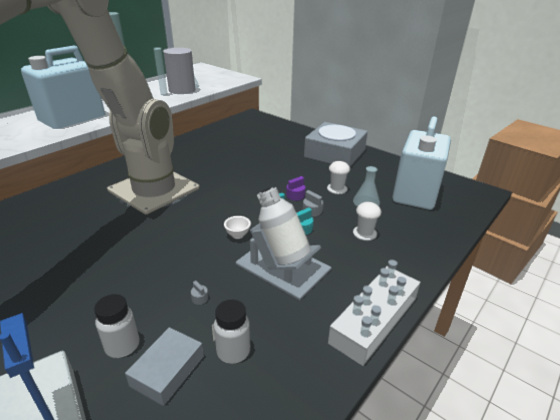

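View pics/top0.png

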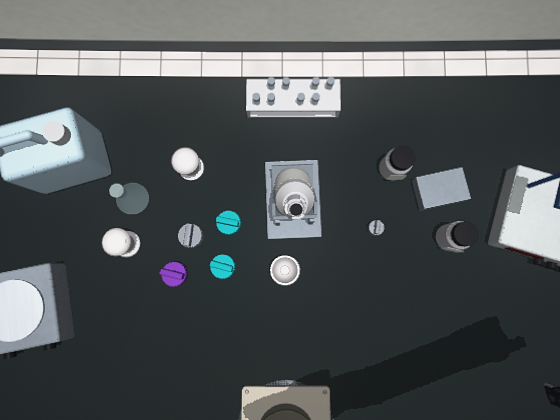

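The top view shows the large grey cap at (190,236), with turquoise ones at (228,222) and (222,266), a purple one at (173,273) and the small cap at (377,227). The neck is at about (296,208). Next I'll measure the cap and the bottle.

```bash
cat > h.py <<'E'
import numpy as np,cv2
from workcell import manip
def slopes(n,uv):
    c=manip.calibration(n);K=c["mtx"];k=c["k1"]
    uv=np.asarray(uv,float).reshape(-1,2)
    d=(uv-[K[0,2],K[1,2]])/[K[0,0],K[1,1]]
    s=d.copy()
    for _ in range(20): s=d/(1+k*(s**2).sum(1,keepdims=True))
    return s
def deproj(n,uv,z):
    T=manip.calibration(n)["world_to_cam"];s=slopes(n,uv)
    pc=np.c_[s,np.ones(len(s))]*np.asarray(z,float).reshape(-1,1)
    return (pc-T[:3,3])@T[:3,:3]
def ray_plane(n,uv,h):
    T=manip.calibration(n)["world_to_cam"];s=slopes(n,uv)
    d=np.c_[s,np.ones(len(s))]@T[:3,:3];o=-T[:3,:3].T@T[:3,3]
    return o+d*((h-o[2])/d[:,2])[:,None]
def proj(n,P):
    c=manip.calibration(n);T=c["world_to_cam"];K=c["mtx"]
    p=np.asarray(P).reshape(-1,3)@T[:3,:3].T+T[:3,3];s=p[:,:2]/p[:,2:]
    s=s*(1+c["k1"]*(s**2).sum(1,keepdims=True));return s*[K[0,0],K[1,1]]+[K[0,2],K[1,2]]
def cloud(n,d):
    v,u=np.mgrid[0:420,0:560]
    return deproj(n,np.c_[u.ravel(),v.ravel()],d.ravel()).reshape(420,560,3)
E
python3 - <<'E'
from h import *
t=np.load("top0.npz");s=np.load("scene0.npz")
ct=cloud("top",t["d"]);cs=cloud("scene",s["d"])
np.set_printoptions(precision=4,suppress=True)
# cap
def reg(c,lo,hi): 
    m=((c>lo)&(c<hi)).all(2); return c[m]
c0=ct[236,190];print("cap px",c0)
for n,c in(("top",ct),("scene",cs)):
    P=reg(c,[c0[0]-.05,c0[1]-.045,.008],[c0[0]+.05,c0[1]+.045,.09])
    W=P[(P[:,2]>.055)];S=P[(P[:,2]>.03)&(P[:,2]<.045)]
    print(n,len(P),P.min(0),P.max(0))
    for nm,Q in(("wing",W),("skirt",S)):
        if len(Q)<5: print(nm,len(Q));continue
        r=cv2.minAreaRect((Q[:,:2]*1000).astype(np.float32));print(nm,len(Q),r,Q[:,2].mean())
    u,sv,vt=np.linalg.svd(W-W.mean(0));print(vt[0],np.median(W,0))
print("neck",ct[208,296],ct[195,296])
for nm,im,(u,v) in(("top",t["p"],(190,236)),("top_b",t["p"],(294,200)),("scene",s["p"],(312,203)),("scene_b",s["p"],(280,225))):
    w=35; cr=im[v-w:v+w,u-w:u+w,::-1]; cv2.imwrite(f"pics/c_{nm}.png",cv2.resize(cr,None,fx=5,fy=5,interpolation=cv2.INTER_NEAREST))
ims=[cv2.imread(f"pics/c_{k}.png") for k in("top","top_b","scene","scene_b")]
cv2.imwrite("pics/crops.png",np.vstack([np.hstack(ims[:2]),np.hstack(ims[2:])])[::1][:,:]) 
x=cv2.imread("pics/crops.png");cv2.imwrite("pics/crops.png",cv2.resize(x,(600,600),interpolation=cv2.INTER_AREA))
E
```

```text
cap px [0.5058 0.2516 0.067 ]
top 489 [0.4636 0.2267 0.0093] [0.5413 0.2902 0.0729]
wing 153 ((511.0704345703125, 259.0470275878906), (16.143760681152344, 59.25995635986328), 83.51286315917969) 0.06622405163840556
skirt 286 ((509.6766357421875, 258.5586242675781), (60.14317321777344, 62.45117950439453), 7.343362808227539) 0.037683400387973964
[-0.9934  0.1147  0.0096] [0.511  0.2578 0.0667]
scene 343 [0.4786 0.224  0.0082] [0.5436 0.2891 0.0734]
wing 105 ((509.6614990234375, 257.4901428222656), (22.86509132385254, 61.09955596923828), 80.68090057373047) 0.06472805540294882
skirt 135 ((515.9877319335938, 250.95013427734375), (63.246131896972656, 49.58293533325195), 41.35448455810547) 0.038235886231919286
[ 0.9949 -0.1004 -0.0061] [0.5125 0.2538 0.0662]
neck [ 0.5581 -0.0234  0.2284] [ 0.5908 -0.0239  0.2152]
```

View pics/crops.png

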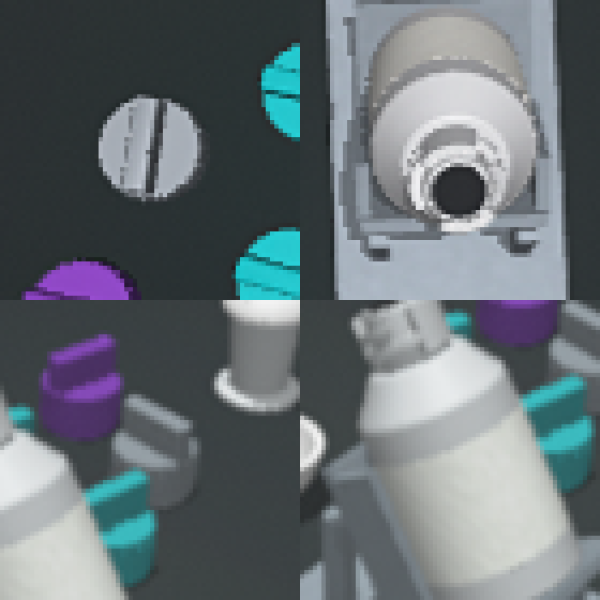

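The crops show the grey cap upright with its wing nearly along world x, and the neck opening at about (296,208) in the top view. Now the stand yaw and the neck.

```bash
python3 - <<'E'
from h import *
np.set_printoptions(precision=4,suppress=True)
t=np.load("top0.npz");s=np.load("scene0.npz")
ct=cloud("top",t["d"]);cs=cloud("scene",s["d"])
m=((ct>[.4,-.15,.004])&(ct<[.8,.12,.022])).all(2).astype(np.uint8)
n,l,st,ce=cv2.connectedComponentsWithStats(m)
i=1+st[1:,4].argmax();P=ct[l==i]
r=cv2.minAreaRect((P[:,:2]*1000).astype(np.float32));print("plate depth",r,len(P),np.median(P[:,2]),st[i])
# plate by colour + ray
hsv=cv2.cvtColor(t["p"],cv2.COLOR_RGB2HSV)
g=(hsv[...,2]>75).astype(np.uint8);g[:,:255]=0;g[:,335:]=0;g[:150]=0;g[250:]=0
cn=max(cv2.findContours(g,0,2)[0],key=cv2.contourArea)
W=ray_plane("top",cn.reshape(-1,2),.012)
r=cv2.minAreaRect((W[:,:2]*1000).astype(np.float32));print("plate colour",r);print(cv2.boxPoints(r))
# hole
b=(t["p"].max(2)<70).astype(np.uint8);b[:,:280]=0;b[:,312:]=0;b[:195]=0;b[225:]=0
n,l,st,ce=cv2.connectedComponentsWithStats(b);print(st,ce)
i=l[208,296];print("hole ctr",ray_plane("top",ce[i],.225),st[i])
# neck clouds
for nm,c in(("top",ct),("scene",cs)):
    P=c[((c>[.5,-.09,.18])&(c<[.66,.05,.26])).all(2)];print(nm,len(P),P.min(0),P.max(0))
    # rim
    Q=P[P[:,2]>.212]; print(Q.mean(0)); 
b=((ct>[.5,-.09,.2])&(ct<[.66,.05,.26])).all(2)
for v in range(194,222): print(v,' '.join(f"{ct[v,u,2]*1000:4.0f}" for u in range(282,312)))
E
```

```text
plate depth ((615.0860595703125, -21.43366241455078), (228.99525451660156, 153.45220947265625), 2.054454803466797) 1789 0.0118602803721924 [ 265  159   56   82 1789]
plate colour ((615.439697265625, -20.958106994628906), (219.3472900390625, 151.19729614257812), 2.2489490509033203)
[[ 502.8839   50.2785]
 [ 508.8171 -100.8023]
 [ 727.9955  -92.1948]
 [ 722.0623   58.8861]]
[[     0      0    560    420 235088]
 [   290    204     12     11    107]
 [   309    222      3      2      5]] [[279.492  209.4999]
 [295.7009 209.0374]
 [310.     222.6   ]]
hole ctr [[ 0.5561 -0.0228  0.225 ]] [290 204  12  11 107]
top 1053 [ 0.5365 -0.0662  0.18  ] [0.6364 0.0236 0.2378]
[ 0.5638 -0.0217  0.2239]
scene 823 [ 0.5335 -0.0683  0.1801] [0.637  0.0121 0.2367]
[ 0.5731 -0.031   0.2237]
194  195  199  196  203  202  205  208  207  207  203  204  210  209  209  211  205  204  206  206  204  207  203  202  203  197  193  194  191  184  181
195  199  199  203  202  206  207  208  206  211  213  213  219  216  216  215  217  215  212  205  204  204  203  202  198  196  194  195  193  189  183
196  198  
[... 3293 characters left out ...]
 206  214  210  213  211  209  214  126  126  132  131  129  130  127  127  132  124
218  127  128  128  128  128  130  129  128  129  206  210  214  210  208  212  211  210  211   10   10   14   14   10   15   16   10   50   91   87   90
219    9   11   14   11   12   14   13   10    6   14   11    8   11    8   16   16   10   15   14   14   16   11   10   15   10   13   46   90   94   92
220   15   13   14   11   13   12   12   10    9   12   10   12    6   10   12   15   13   12   17   17   10    9   14   14    9   11   48   88   91   90
221   14   14   11    8   17   10   13   13   16   13   11   14   15   10   15   17   12   10   10   16   13   15    7   11   14   15   42   89   90   88
```

```bash
cat >> h.py <<'E'
def st():
    o=manip.get_obs();q=np.array(o["ee_rot"]);
    from scipy.spatial.transform import Rotation as Ro
    R=Ro.from_quat(q).as_matrix();p=np.array(o["position"])
    psi=np.degrees(np.arctan2(R[1,0],R[0,0]));return o,p,R,psi
def go(tgt,psi_t=None):
    o,p,R,psi=st();d=R.T@(np.asarray(tgt)-p)
    tw=0 if psi_t is None else np.radians((psi-psi_t+180)%360-180)
    print("pos",p.round(4),"psi",round(psi,2),"tilt",(R[:,2]).round(4),"t",round(o["clock"],2),"F",np.round(o["ft_force"],1),"j",np.round(o["joint_pos"],2),"g",round(float(o["grip_width"])*85.4,1))
    print("shift tool",d.round(4),"twist",round(tw,4))
E
python3 - <<'E'
from h import *
go([.5105,.258,.2],173.4)
E
```

```text
pos [ 0.1863 -0.5963  0.2476] psi 17.35 tilt [-4.0e-04  1.2e-03 -1.0e+00] t 0.1 F [0.8 0.3 0.2] j [ 1.25  0.33 -0.06  1.46  0.02  1.35 -0.09] g 85.5
shift tool [ 0.5642 -0.7187  0.0485] twist -2.7236
```

jog_arm(steps=[0.045, 0.028, -0.036, 0, -0.136, 0.045, 0.056, -0.072, 0, -0.272, 0.045, 0.084, -0.108, 0, -0.408, 0.045, 0.113, -0.144, 0, -0.544, 0.045, 0.141, -0.18, 0, -0.68, 0.045, 0.169, -0.216, 0, -0.816, 0.045, 0.197, -0.252, 0, -0.952, 0.045, 0.226, -0.288, 0, -1.088, 0.045, 0.254, -0.323, 0, -1.224, 0.045, 0.282, -0.359, 0, -1.36])

```text
clock: 1.1
position: [0.3486, -0.1681, 0.2482]
ee_rot: [0.672, 0.741, -0.0, 0.0]
ft_force: [0.6, -0.8, 0.3]
grip_width: 0.523
```

```bash
python3 - <<'E'
from h import *
go([.5105,.258,.15],173.4)
E
```

```text
pos [ 0.3486 -0.1681  0.2482] psi 95.58 tilt [-1.e-04 -6.e-04 -1.e+00] t 1.1 F [ 0.6 -0.8  0.3] j [ 0.9  -0.19 -0.49  2.   -0.09  1.31  0.53] g 44.6
shift tool [0.4084 0.2025 0.098 ] twist -1.3582
```

jog_arm(steps=[0.045, 0.041, 0.02, 0, -0.136, 0.045, 0.082, 0.04, 0, -0.272, 0.045, 0.123, 0.061, 0, -0.408, 0.045, 0.163, 0.081, 0, -0.543, 0.045, 0.204, 0.101, 0, -0.68, 0.045, 0.245, 0.121, 0, -0.816, 0.045, 0.286, 0.142, 0, -0.95, 0.045, 0.327, 0.162, 0.02, -1.087, 0.045, 0.368, 0.182, 0.05, -1.222, 0.045, 0.408, 0.2025, 0.09, -1.358])

```text
clock: 2.1
position: [0.5095, 0.2469, 0.1673]
ee_rot: [0.058, 0.998, 0.001, 0.001]
ft_force: [1.0, -1.4, 0.0]
grip_width: 0.525
```

```bash
python3 - <<'E'
from h import *
go([.5105,.258,.067],173.4)
for n in("top","scene"):
    p,d=manip.camera(n)
    u,v=proj(n,[.51,.258,.08])[0].astype(int); w=60
    cv2.imwrite(f"pics/a_{n}.png",cv2.resize(p[max(0,v-w):v+w,u-w:u+w,::-1],None,fx=3.3,fy=3.3,interpolation=cv2.INTER_CUBIC))
a=[cv2.imread(f"pics/a_{n}.png") for n in("top","scene")];cv2.imwrite("pics/a.png",np.hstack(a))
E
```

```text
pos [0.5095 0.2469 0.1673] psi 173.38 tilt [ 0.0015  0.001  -1.    ] t 2.1 F [ 1.  -1.4  0. ] j [ 0.25  0.42 -0.96  1.69  0.37  1.22  0.66] g 44.9
shift tool [0.0004 0.011  0.1004] twist -0.0004
```

View pics/a.png

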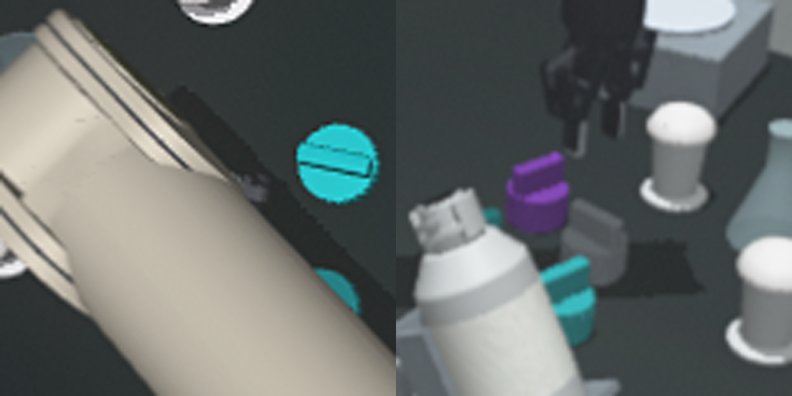

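The top view is blocked by the arm. The scene view shows the open fingers above the grey cap, which is undisturbed.

```bash
python3 - <<'E'
from h import *
go([.5105,.258,.067],173.4)
E
```

```text
pos [0.5057 0.2485 0.1615] psi 173.66 tilt [-0.0109  0.002  -0.9999] t 2.2 F [-1.  -0.3  0.1] j [ 0.24  0.43 -0.96  1.69  0.37  1.22  0.66] g 44.7
shift tool [-0.0047  0.0099  0.0945] twist 0.0046
```

```bash
python3 - <<'E'
from h import *
for i in range(3):
    manip.camera("scene"); go([.5105,.258,.067],173.4)
E
```

```text
pos [0.5066 0.2466 0.1643] psi 173.33 tilt [-0.0075  0.0011 -1.    ] t 2.25 F [-0.1  0.1  0.9] j [ 0.25  0.43 -0.96  1.69  0.36  1.23  0.66] g 44.9
shift tool [-0.0033  0.0117  0.0973] twist -0.0012
pos [0.5077 0.2454 0.1665] psi 173.14 tilt [-3.7e-03  4.0e-04 -1.0e+00] t 2.3 F [ 1.  -0.6 -0.2] j [ 0.25  0.42 -0.96  1.69  0.36  1.23  0.66] g 44.7
shift tool [-0.0017  0.0129  0.0995] twist -0.0045
pos [0.5084 0.2445 0.168 ] psi 173.02 tilt [-7.e-04 -1.e-04 -1.e+00] t 2.35 F [1.3 0.4 1.1] j [ 0.25  0.42 -0.96  1.69  0.36  1.23  0.66] g 45.4
shift tool [-0.0005  0.0136  0.101 ] twist -0.0066
```

jog_arm(steps=[0.045, 0, 0.014, 0.01, -0.007, 0.045, 0, 0.014, 0.03, -0.007, 0.045, 0, 0.014, 0.05, -0.007, 0.045, 0, 0.014, 0.065, -0.007, 0.045, 0, 0.014, 0.075, -0.007, 0.045, 0, 0.014, 0.08, -0.007, 0.045, 0, 0.014, 0.08, -0.007, 0.045, 0, 0.014, 0.08, -0.007, 0.045, 0, 0.014, 0.08, -0.007, 0.045, 0, 0.014, 0.08, -0.007])

```text
clock: 3.35
position: [0.5105, 0.2588, 0.0885]
ee_rot: [0.057, 0.998, 0.0, 0.0]
ft_force: [-0.0, -0.4, -0.2]
grip_width: 0.53
```

```bash
python3 - <<'E'
from h import *
p,d=manip.camera("scene")
go([.5105,.258,.067],173.4)
u,v=proj("scene",[.51,.258,.07])[0].astype(int); w=50
cv2.imwrite(f"pics/b.png",cv2.resize(p[max(0,v-w):v+w,u-w:u+w,::-1],None,fx=5.5,fy=5.5,interpolation=cv2.INTER_CUBIC))
E
```

```text
pos [0.5105 0.2588 0.0884] psi 173.48 tilt [ 6.e-04  2.e-04 -1.e+00] t 3.4 F [-0.7  0.  -0.3] j [ 0.17  0.53 -0.91  1.74  0.46  1.1   0.58] g 45.0
shift tool [-0.0001 -0.0008  0.0214] twist 0.0014
```

View pics/b.png

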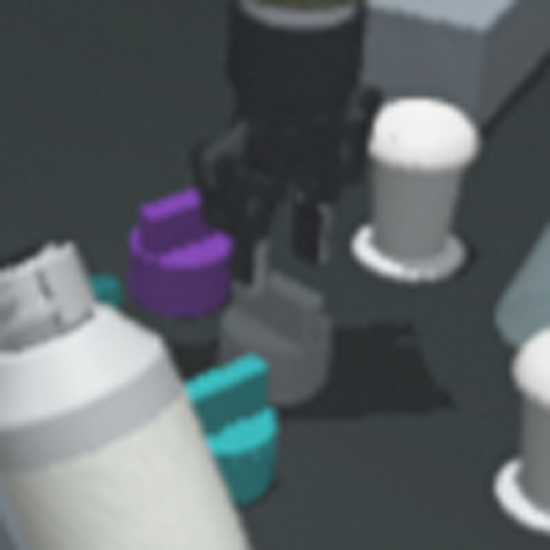

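The fingers stand either side of the grey wing in the scene view. I'll descend, close and lift a little.

jog_arm(steps=[0.045, 0, 0, 0.012, 0, 0.045, 0, 0, 0.0215, 0, 0.045, 0, 0, 0.0215, 0, 0.005, 0, 0, 0.0215, 0, 0.005, 0, 0, 0.0215, 0, 0.005, 0, 0, 0.0215, 0, 0.005, 0, 0, 0.0215, 0, 0.005, 0, 0, 0.0215, 0, 0.005, 0, 0, 0.01, 0, 0.005, 0, 0, -0.02, 0], grip_force=50)

```text
clock: 4.4
position: [0.5089, 0.2576, 0.1068]
ee_rot: [0.057, 0.998, -0.001, -0.002]
ft_force: [-0.2, 0.2, -1.5]
grip_width: 0.174
```

```bash
python3 - <<'E'
from h import *
p,d=manip.camera("scene")
p,d=manip.camera("scene")
go([.5105,.258,.32],173.4)
u,v=proj("scene",[.51,.258,.07])[0].astype(int); w=50
cv2.imwrite(f"pics/b2.png",cv2.resize(p[max(0,v-w):v+w,u-w:u+w,::-1],None,fx=5.5,fy=5.5,interpolation=cv2.INTER_CUBIC))
E
```

```text
pos [0.5117 0.26   0.112 ] psi 173.49 tilt [ 0.0047  0.0021 -1.    ] t 4.5 F [ 1.  -0.6 -1.4] j [ 0.19  0.5  -0.92  1.72  0.44  1.13  0.59] g 14.6
shift tool [ 1.00e-04 -1.60e-03 -2.08e-01] twist 0.0016
```

View pics/b2.png

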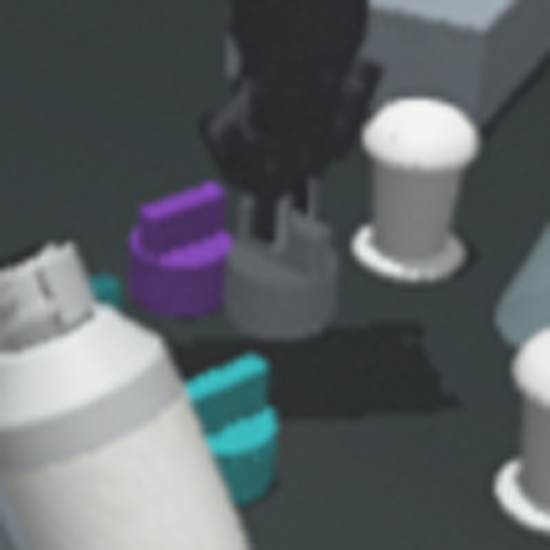

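Held: the opening is 14.6 mm and the load -1.4 N, and the cap hangs upright in the picture. Now carry it over the neck.

```bash
python3 - <<'E'
from h import *
go([.5617,-.0228,.335],92.2)
go([.5,.18,.335],92.2)
E
```

```text
pos [0.5117 0.26   0.112 ] psi 173.49 tilt [ 0.0047  0.0021 -1.    ] t 4.5 F [ 1.  -0.6 -1.4] j [ 0.19  0.5  -0.92  1.72  0.44  1.13  0.59] g 14.6
shift tool [-0.0827 -0.2747 -0.2234] twist 1.4188
pos [0.5117 0.26   0.112 ] psi 173.49 tilt [ 0.0047  0.0021 -1.    ] t 4.5 F [ 1.  -0.6 -1.4] j [ 0.19  0.5  -0.92  1.72  0.44  1.13  0.59] g 14.6
shift tool [ 0.0016 -0.0802 -0.2232] twist 1.4188
```

jog_arm(steps=[0.005, 0, 0, -0.04, 0.12, 0.005, 0, 0, -0.08, 0.26, 0.005, -0.003, -0.01, -0.12, 0.4, 0.005, -0.01, -0.035, -0.155, 0.54, 0.005, -0.02, -0.065, -0.19, 0.68, 0.005, -0.03, -0.1, -0.215, 0.82, 0.005, -0.042, -0.14, -0.223, 0.96, 0.005, -0.054, -0.18, -0.223, 1.1, 0.005, -0.065, -0.215, -0.223, 1.24, 0.005, -0.074, -0.245, -0.223, 1.38])

```text
clock: 5.5
position: [0.5558, 0.0044, 0.3312]
ee_rot: [0.682, 0.731, -0.0, 0.0]
ft_force: [0.5, 0.6, -2.1]
grip_width: 0.172
```

```bash
python3 - <<'E'
from h import *
p,d=manip.camera("scene")
p,d=manip.camera("scene")
go([.5617,-.0228,.335],92.2)
E
```

```text
pos [0.5563 0.0011 0.3306] psi 93.72 tilt [-7.e-04 -2.e-03 -1.e+00] t 5.6 F [-0.2 -0.2 -1.1] j [ 0.49  0.21 -0.67  1.48  0.13  1.5  -0.12] g 15.3
shift tool [-0.0242  0.0038 -0.0044] twist 0.0266
```

jog_arm(steps=[0.005, -0.012, 0.002, 0, 0.0266, 0.005, -0.024, 0.004, 0, 0.0266, 0.005, -0.024, 0.004, 0, 0.0266, 0.005, -0.024, 0.004, 0, 0.0266, 0.005, -0.024, 0.004, 0, 0.0266, 0.005, -0.024, 0.004, 0, 0.0266, 0.005, -0.024, 0.004, 0, 0.0266, 0.005, -0.024, 0.004, 0, 0.0266, 0.005, -0.024, 0.004, 0, 0.0266, 0.005, -0.024, 0.004, 0, 0.0266])

```text
clock: 6.6
position: [0.5618, -0.0167, 0.331]
ee_rot: [0.689, 0.725, -0.0, 0.0]
ft_force: [0.4, 0.6, -0.3]
grip_width: 0.174
```

```bash
cat > pic.py <<'E'
from h import *
import sys
n=sys.argv[1]
R=np.array([.5557,-.023,.225]);nn=np.array([-.4996,-.0192,.866])
a=[]
for c in("scene","top"):
    p,d=manip.camera(c); np.savez(f"{c}_{n}.npz",p=p,d=d)
    u,v=proj(c,R)[0].astype(int); w=40
    s=np.array(p[v-w-10:v+w-10,u-w:u+w,::-1]);a.append(cv2.resize(s,(400,400),interpolation=cv2.INTER_CUBIC))
cv2.imwrite(f"pics/{n}.png",np.hstack(a)); 
for c in("scene","top"): print(c,"crop origin",proj(c,R)[0].astype(int)-[40,50],"scale 5")
go(R)
E
python3 pic.py d1
```

```text
scene crop origin [226 139] scale 5
top crop origin [255 159] scale 5
pos [ 0.5618 -0.0168  0.331 ] psi 92.89 tilt [ 1.e-04 -1.e-04 -1.e+00] t 6.7 F [-0.  -0.8 -1.6] j [ 0.5   0.22 -0.66  1.47  0.13  1.5  -0.1 ] g 14.8
shift tool [-0.0059 -0.0064  0.106 ] twist 0
```

View pics/d1.png

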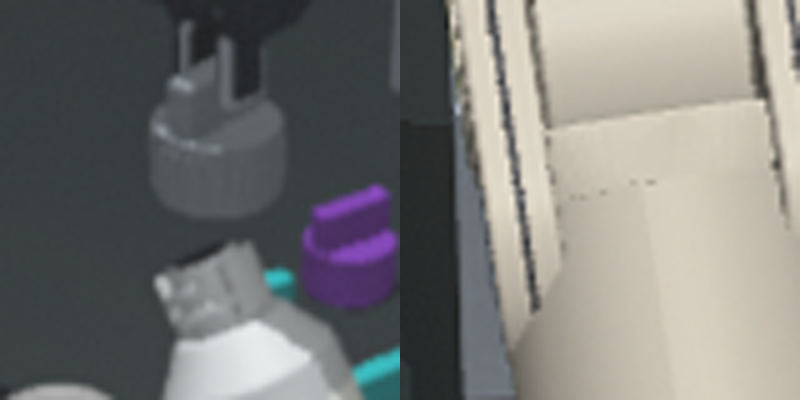

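```bash
python3 - <<'E'
from h import *
np.set_printoptions(precision=1,suppress=True)
R=np.array([.5557,-.023,.225]);n=np.array([-.4996,-.0192,.866])
yb=np.array([-.0384,.9993,0]);xb=np.cross(yb,n)
o=np.array([226,139])
f=lambda P:(proj("scene",P)-o)*5
c=np.array([.5618,-.0168,.331-.067])
print("skirt mid",f(c+[0,0,.019]),"bottom",f(c),"top disc",f(c+[0,0,.038]))
v=np.array([.64348,.76524,0]);  # image right dir approx ~ camera x row
v=np.array([.76524,.64348,0.0186]);print("edges",f(c+[0,0,.019]+.032*v),f(c+[0,0,.019]-.032*v))
w=np.array([np.cos(np.radians(92.9)),np.sin(np.radians(92.9)),0]);print("wing ends",f(c+[0,0,.068]+.03*w),f(c+[0,0,.068]-.03*w))
print("rim",f(R),"edge +-x",f(R+.02*xb),f(R-.02*xb),"+-y",f(R+.02*yb),f(R-.02*yb))
print("neck base",f(R-.036*n+.02*yb),f(R-.036*n-.02*yb))
E
python3 - <<'E'
import cv2
p=cv2.imread('pics/d1.png')[60:360,120:320]
cv2.imwrite('pics/d1z.png',cv2.resize(p,(520,780)[::1] if 0 else (400,600),interpolation=cv2.INTER_CUBIC))
E
```

```text
skirt mid [[217.8 152. ]] bottom [[217.6 186.1]] top disc [[217.9 117.2]]
edges [[283. 152.]] [[152.5 152. ]]
wing ends [[256.5  39.9]] [[178.4  82.2]]
rim [[200.1 254.4]] edge +-x [[226.9 248.5]] [[174.  260.2]] +-y [[224.9 239. ]] [[174.6 270.2]]
neck base [[251.6 302.5]] [[202.5 335.1]]
```

View pics/d1z.png

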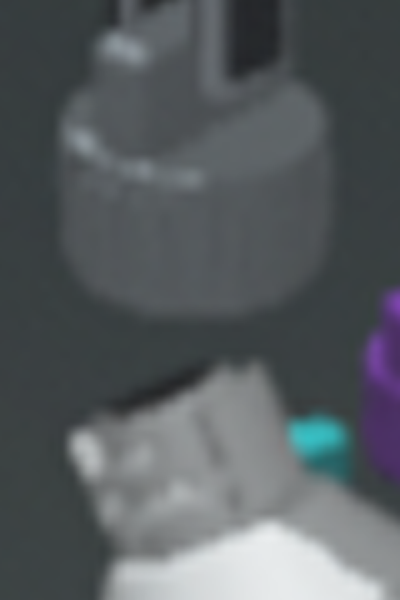

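The scene picture shows the cap upright over the neck, and its skirt and wing pixels agree with the computed pose. Lowering.

```bash
python3 - <<'E'
from h import *
go([.5617,-.0228,.290],92.2)
E
```

```text
pos [ 0.5618 -0.0168  0.331 ] psi 92.89 tilt [ 1.e-04 -1.e-04 -1.e+00] t 6.7 F [-0.  -0.8 -1.6] j [ 0.5   0.22 -0.66  1.47  0.13  1.5  -0.1 ] g 14.8
shift tool [-0.006  -0.0004  0.041 ] twist 0.012
```

jog_arm(steps=[0.005, -0.006, -0.0004, 0, 0.012, 0.005, -0.006, -0.0004, 0.005, 0.012, 0.005, -0.006, -0.0004, 0.012, 0.012, 0.005, -0.006, -0.0004, 0.019, 0.012, 0.005, -0.006, -0.0004, 0.026, 0.012, 0.005, -0.006, -0.0004, 0.032, 0.012, 0.005, -0.006, -0.0004, 0.037, 0.012, 0.005, -0.006, -0.0004, 0.041, 0.012, 0.005, -0.006, -0.0004, 0.041, 0.012, 0.005, -0.006, -0.0004, 0.041, 0.012])

```text
clock: 7.7
position: [0.5617, -0.0228, 0.2901]
ee_rot: [0.693, 0.721, 0.0, 0.0]
ft_force: [-0.1, -1.0, -1.2]
grip_width: 0.173
```

```bash
python3 pic.py d2
```

```text
scene crop origin [226 139] scale 5
top crop origin [255 159] scale 5
pos [ 0.5618 -0.0228  0.2903] psi 92.2 tilt [ 5.e-04 -1.e-04 -1.e+00] t 7.8 F [ 0.4  0.6 -1.3] j [ 0.51  0.23 -0.65  1.54  0.14  1.42 -0.11] g 15.0
shift tool [ 0.     -0.0061  0.0653] twist 0
```

View pics/d2.png

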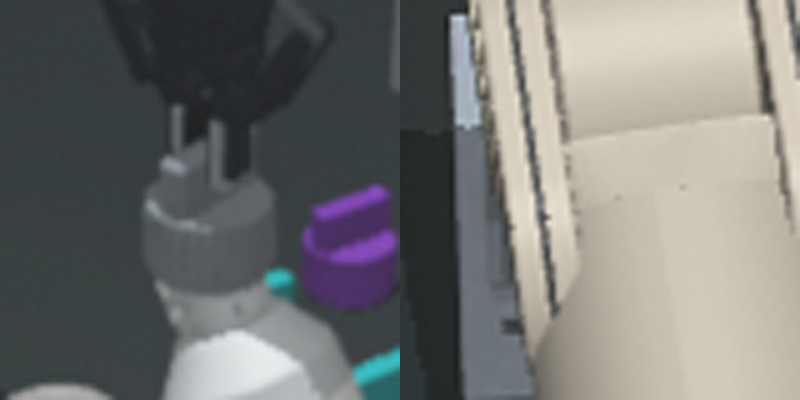

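No contact force yet, and the scene view shows the neck entering the cap. Lowering further.

jog_arm(steps=[0.005, 0, 0, 0.001, 0, 0.005, 0, 0, 0.002, 0, 0.005, 0, 0, 0.003, 0, 0.005, 0, 0, 0.004, 0, 0.005, 0, 0, 0.005, 0, 0.005, 0, 0, 0.006, 0, 0.005, 0, 0, 0.007, 0, 0.005, 0, 0, 0.007, 0, 0.005, 0, 0, 0.007, 0, 0.005, 0, 0, 0.007, 0])

```text
clock: 8.8
position: [0.5618, -0.0228, 0.2831]
ee_rot: [0.693, 0.721, 0.0, 0.0]
ft_force: [2.2, 0.4, -2.3]
grip_width: 0.177
```

```bash
python3 - <<'E'
from h import *
go([.5333,-.0239,.2758],92.2)
E
```

```text
pos [ 0.5618 -0.0228  0.2831] psi 92.2 tilt [ 5.e-04 -0.e+00 -1.e+00] t 8.8 F [ 2.2  0.4 -2.3] j [ 0.51  0.24 -0.65  1.55  0.14  1.4  -0.11] g 15.1
shift tool [-0.     -0.0286  0.0073] twist 0.0
```

A light +x contact of 2 N, as expected from the uphill skirt edge. Now I'll open slightly, so the fingers straddle the wing loosely, and walk the wing over so the cap pivots about its pins.

jog_arm(steps=[0.022, 0, 0, 0, 0, 0.025, 0, 0, 0, 0, 0.025, 0, -0.003, 0, 0, 0.025, 0, -0.006, 0.001, 0, 0.025, 0, -0.009, 0.002, 0, 0.025, 0, -0.012, 0.003, 0, 0.025, 0, -0.015, 0.004, 0, 0.025, 0, -0.018, 0.005, 0, 0.025, 0, -0.02, 0.005, 0, 0.025, 0, -0.02, 0.005, 0], grip_force=20)

```text
clock: 9.8
position: [0.5415, -0.0236, 0.2781]
ee_rot: [0.693, 0.721, -0.0, 0.0]
ft_force: [-0.7, -0.2, -0.2]
grip_width: 0.293
```

```bash
python3 pic.py d3
```

```text
scene crop origin [226 139] scale 5
top crop origin [255 159] scale 5
pos [ 0.5417 -0.0236  0.2781] psi 92.2 tilt [ 1.e-04 -2.e-04 -1.e+00] t 9.9 F [0.1 0.1 0.5] j [ 0.54  0.19 -0.65  1.61  0.12  1.38 -0.09] g 25.2
shift tool [0.0001 0.014  0.0531] twist 0
```

View pics/d3.png

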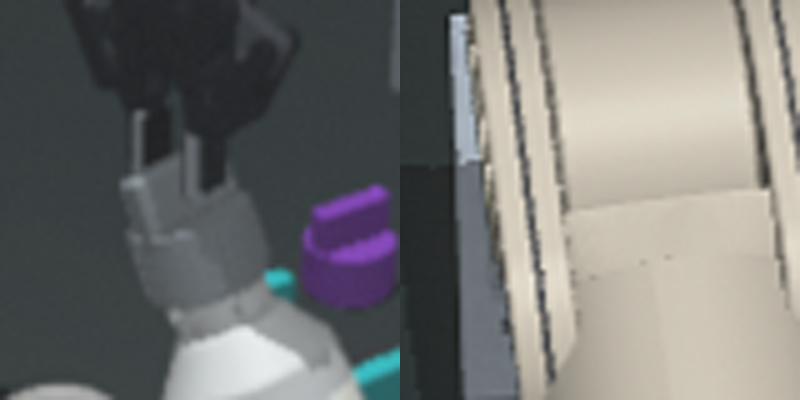

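The cap has tilted with the wing and sits on the neck. I'll move the last bit to the square pose.

jog_arm(steps=[0.025, 0, -0.002, 0.0005, 0, 0.025, 0, -0.004, 0.001, 0, 0.025, 0, -0.006, 0.0015, 0, 0.025, 0, -0.008, 0.002, 0, 0.025, 0, -0.008, 0.002, 0, 0.025, 0, -0.008, 0.002, 0, 0.025, 0, -0.008, 0.002, 0, 0.025, 0, -0.008, 0.002, 0, 0.025, 0, -0.008, 0.002, 0, 0.025, 0, -0.008, 0.002, 0])

```text
clock: 10.9
position: [0.5337, -0.0239, 0.276]
ee_rot: [0.693, 0.721, -0.0, 0.0]
ft_force: [-0.7, 0.4, 0.4]
grip_width: 0.292
```

```bash
cat > ov.py <<'E'
from h import *
import sys
n=sys.argv[1];phi=np.radians(float(sys.argv[2]));z0=float(sys.argv[3])
R=np.array([.5557,-.023,.225]);k=np.array([-.4996,-.0192,.866])
yb=np.array([-.0384,.9993,0]);xb=np.cross(yb,k)
# cap x: clockwise by phi from yb looking down: yb -> towards xb for clockwise
w=np.cos(phi)*yb+np.sin(phi)*xb; t=np.cross(k,w)
C=R+z0*k
p=np.load(f"scene_{n}.npz")["p"]
o=(proj("scene",R)[0].astype(int)-[40,50])
s=cv2.resize(p[o[1]:o[1]+80,o[0]:o[0]+80,::-1],(560,560),interpolation=cv2.INTER_CUBIC)
s2=s.copy()
f=lambda P:(((proj("scene",P)-o)+.5)*7-.5).astype(np.int32)
for h in(0,.038):
    a=np.linspace(0,2*np.pi,60);cv2.polylines(s2,[f(C+h*k+.032*(np.cos(a)[:,None]*w+np.sin(a)[:,None]*t))],True,(0,255,255),1)
for h in(.038,.068):
    q=[C+h*k+i*.03*w+j*.008*t for i,j in((1,1),(1,-1),(-1,-1),(-1,1))];cv2.polylines(s2,[f(np.array(q))],True,(0,0,255),1)
cv2.imwrite(f"pics/{n}_ov.png",cv2.convertScaleAbs(np.hstack([s,s2])[:,:],alpha=1.5)[80:430,160:960] if 0 else cv2.resize(cv2.convertScaleAbs(np.hstack([s,s2]),alpha=1.4),(800,400)))
E
python3 pic.py d4; python3 ov.py d4 0 -.014
```

```text
scene crop origin [226 139] scale 5
top crop origin [255 159] scale 5
pos [ 0.5337 -0.0239  0.276 ] psi 92.2 tilt [ 0.e+00 -1.e-04 -1.e+00] t 11.0 F [-0.8  0.3  0.2] j [ 0.55  0.17 -0.65  1.63  0.11  1.37 -0.08] g 25.2
shift tool [0.    0.022 0.051] twist 0
```

View pics/d4_ov.png

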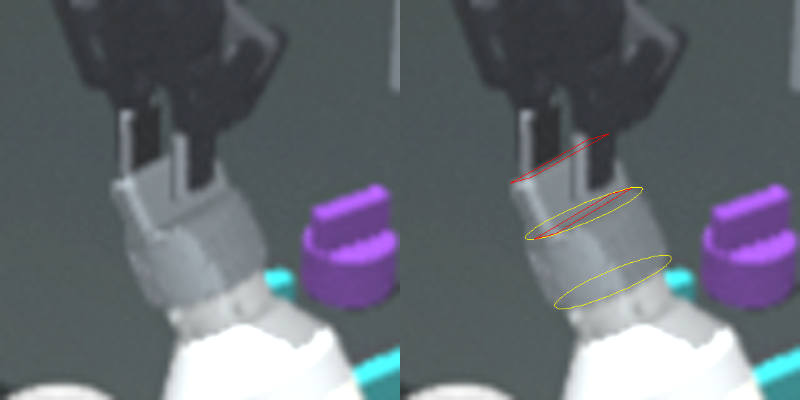

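The outline predicted for the seated pose matches the picture: the wing's near corner is at (115,180) against (112,183) predicted, and the skirt edges agree within about 2 mm. So the cap sits square on the threads with its wing level. Turn backward.

jog_arm(steps=[0.025, 0, 0, 0, -0.1, 0.025, 0, 0, 0, -0.2, 0.025, 0, 0, 0, -0.3, 0.025, 0, 0, 0, -0.4, 0.025, 0, 0, 0, -0.5, 0.025, 0, 0, 0, -0.6, 0.025, 0, 0, 0, -0.7, 0.025, 0, 0, 0, -0.78, 0.025, 0, 0, 0, -0.78, 0.025, 0, 0, 0, -0.78, 0])

```text
invalid input at $.steps: expected a multiple of 5 numbers
```

```bash
python3 pic.py e1; python3 ov.py e1 -40 -.024
```

```text
scene crop origin [226 139] scale 5
top crop origin [255 159] scale 5
pos [ 0.5337 -0.0239  0.276 ] psi 92.2 tilt [-0.e+00 -1.e-04 -1.e+00] t 11.1 F [-1.4  0.2  0.4] j [ 0.55  0.17 -0.65  1.63  0.11  1.37 -0.08] g 24.9
shift tool [0.    0.022 0.051] twist 0
```

View pics/e1_ov.png

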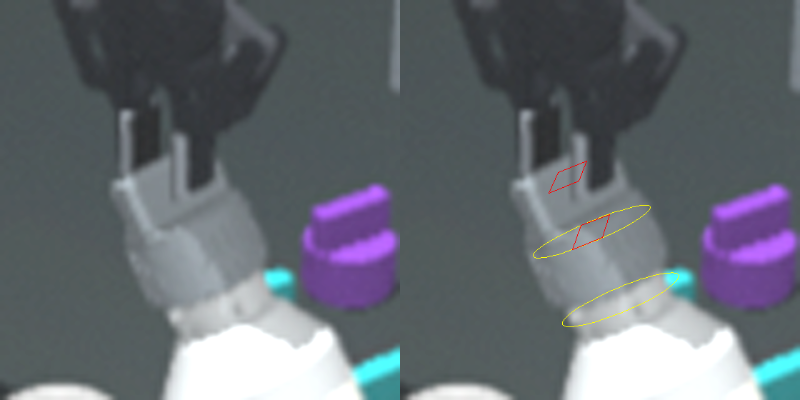

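The call was refused because of a stray number, and nothing moved. Repeating it.

jog_arm(steps=[0.025, 0, 0, 0, -0.1, 0.025, 0, 0, 0, -0.2, 0.025, 0, 0, 0, -0.3, 0.025, 0, 0, 0, -0.4, 0.025, 0, 0, 0, -0.5, 0.025, 0, 0, 0, -0.6, 0.025, 0, 0, 0, -0.7, 0.025, 0, 0, 0, -0.78, 0.025, 0, 0, 0, -0.78, 0.025, 0, 0, 0, -0.78])

```text
clock: 12.1
position: [0.5336, -0.0238, 0.2759]
ee_rot: [0.368, 0.93, 0.0, -0.0]
ft_force: [-0.2, -0.1, 0.2]
grip_width: 0.292
```

```bash
python3 pic.py e2; python3 ov.py e2 -43 -.024
```

```text
scene crop origin [226 139] scale 5
top crop origin [255 159] scale 5
pos [ 0.5337 -0.0238  0.2759] psi 136.79 tilt [-1.e-04  0.e+00 -1.e+00] t 12.2 F [-0.8  1.   0.4] j [ 0.61  0.18 -0.72  1.63  0.12  1.38  0.68] g 25.0
shift tool [-0.0156  0.0156  0.0509] twist 0
```

View pics/e2_ov.png

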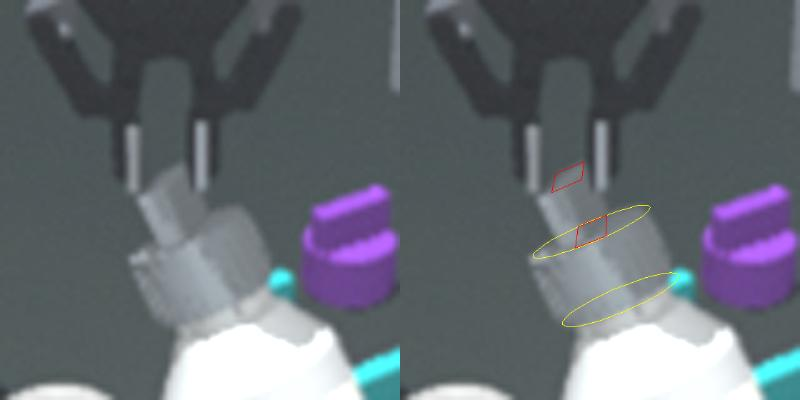

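```bash
python3 - <<'E'
from h import *
p=np.load("scene_e2.npz")["p"];q=np.load("scene_d4.npz")["p"]
f=lambda p:cv2.convertScaleAbs(cv2.resize(p[160:215,240:285,::-1],(400,489),interpolation=cv2.INTER_LANCZOS4),alpha=1.4)
cv2.imwrite("pics/e2z.png",np.hstack([f(q),f(p)]))
E
python3 ov.py e2 -43 -.0095; cp pics/e2_ov.png pics/e2_ov2.png
```

```text
(no output)
```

View pics/e2z.png

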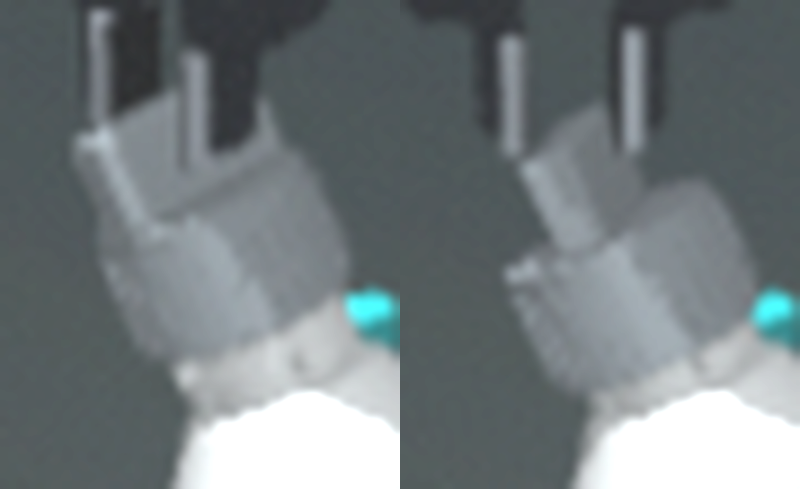

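View pics/e2_ov2.png

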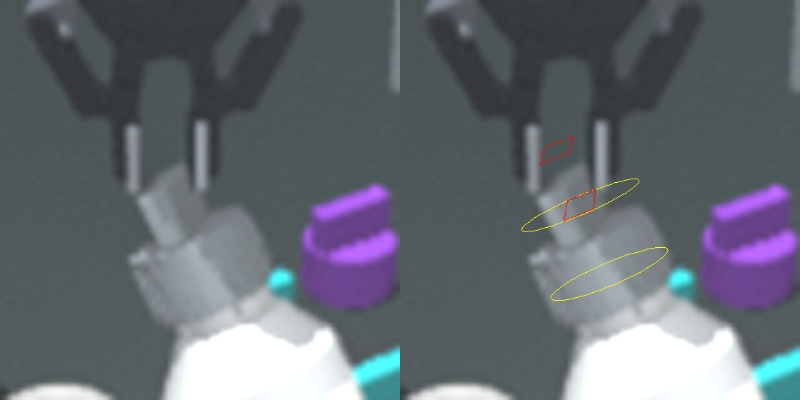

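The cap has dropped: its skirt now reaches close to the shoulder, near the outline computed for z = -24 mm and far from the one for z = -9.5 mm. I'll open a little, follow it down and re-straddle the wing.

```bash
python3 - <<'E'
from h import *
go([.5375,-.0238,.267],136.8)
E
```

```text
pos [ 0.5337 -0.0238  0.2759] psi 136.79 tilt [-1.e-04  0.e+00 -1.e+00] t 12.2 F [-0.8  1.   0.4] j [ 0.61  0.18 -0.72  1.63  0.12  1.38  0.68] g 25.0
shift tool [-0.0028  0.0026  0.0089] twist -0.0001
```

jog_arm(steps=[0.034, 0, 0, 0, 0, 0.036, -0.001, 0.001, 0, 0, 0.036, -0.0015, 0.0015, 0.002, 0, 0.036, -0.002, 0.002, 0.004, 0, 0.036, -0.0028, 0.0026, 0.006, 0, 0.036, -0.0028, 0.0026, 0.009, 0, 0.036, -0.0028, 0.0026, 0.009, 0, 0.03, -0.0028, 0.0026, 0.009, 0, 0.026, -0.0028, 0.0026, 0.009, 0, 0.025, -0.0028, 0.0026, 0.009, 0])

```text
clock: 13.2
position: [0.5375, -0.024, 0.2672]
ee_rot: [0.367, 0.93, -0.0, 0.0]
ft_force: [-0.5, -0.6, 0.9]
grip_width: 0.293
```

```bash
python3 pic.py e3; python3 ov.py e3 -43 -.024
```

```text
scene crop origin [226 139] scale 5
top crop origin [255 159] scale 5
pos [ 0.5375 -0.024   0.2672] psi 136.88 tilt [ 2.e-04 -3.e-04 -1.e+00] t 13.3 F [-0.4 -1.2  0.8] j [ 0.6   0.2  -0.72  1.63  0.13  1.36  0.68] g 25.2
shift tool [-0.0126  0.0131  0.0422] twist 0
```

View pics/e3_ov.png

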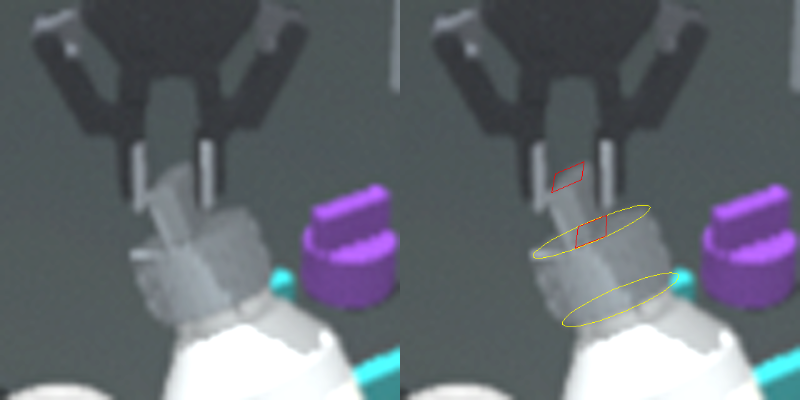

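Squarer now and matching the computed pose at -43° and z = -24 mm. Turn forward.

jog_arm(steps=[0.025, 0, 0, 0, 0.12, 0.025, 0, 0, 0, 0.24, 0.025, 0, 0, 0.0005, 0.36, 0.025, -0.0003, 0.0003, 0.001, 0.48, 0.025, -0.0006, 0.0006, 0.0015, 0.6, 0.025, -0.0009, 0.0009, 0.002, 0.72, 0.025, -0.0012, 0.0012, 0.0025, 0.84, 0.025, -0.0015, 0.0014, 0.003, 0.96, 0.025, -0.0015, 0.0014, 0.0035, 1.06, 0.025, -0.0015, 0.0014, 0.0035, 1.06])

```text
clock: 14.3
position: [0.5395, -0.0239, 0.2639]
ee_rot: [0.788, 0.615, -0.0, 0.0]
ft_force: [-2.5, -0.8, 2.7]
grip_width: 0.298
```

```bash
python3 pic.py f1; python3 ov.py f1 14 -.028
```

```text
scene crop origin [226 139] scale 5
top crop origin [255 159] scale 5
pos [ 0.5395 -0.024   0.2636] psi 76.21 tilt [ 1.e-04 -3.e-04 -1.e+00] t 14.4 F [-2.  -0.9  1. ] j [ 0.51  0.19 -0.62  1.64  0.11  1.35 -0.37] g 25.2
shift tool [0.0048 0.0154 0.0386] twist 0
```

View pics/f1_ov.png

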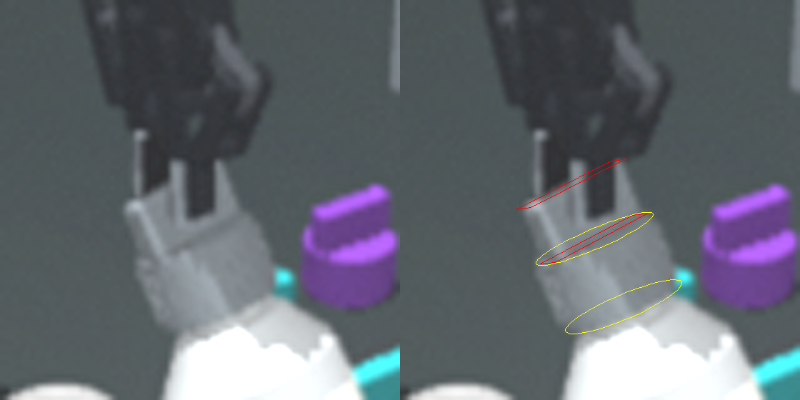

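It stays low and follows, with the wing past level. Turn on to the stop.

jog_arm(steps=[0.025, 0, 0.0003, 0.0003, 0.08, 0.025, 0, 0.0006, 0.0006, 0.16, 0.025, 0, 0.0009, 0.0009, 0.24, 0.025, 0, 0.0012, 0.0012, 0.31, 0.025, 0, 0.0015, 0.0015, 0.37, 0.025, 0, 0.0015, 0.0015, 0.42, 0.025, 0, 0.0015, 0.0015, 0.46, 0.025, 0, 0.0015, 0.0015, 0.5, 0.025, 0, 0.0015, 0.0015, 0.5, 0.025, 0, 0.0015, 0.0015, 0.5])

```text
clock: 15.4
position: [0.5411, -0.0241, 0.2619]
ee_rot: [0.915, 0.404, 0.0, -0.0]
ft_force: [-1.7, 0.1, 1.1]
grip_width: 0.292
```

```bash
python3 pic.py f2; python3 ov.py f2 33 -.030; python3 -c "
from h import *
print(manip.get_obs()['torque'])"
```

```text
scene crop origin [226 139] scale 5
top crop origin [255 159] scale 5
pos [ 0.541  -0.0242  0.2619] psi 47.59 tilt [-0.e+00  1.e-04 -1.e+00] t 15.5 F [-1.  -0.3  0.2] j [ 0.47  0.19 -0.57  1.64  0.1   1.35 -0.86] g 25.3
shift tool [0.0108 0.01   0.0369] twist 0
[0.05320403 0.15427523 0.02255782]
```

View pics/f2_ov.png

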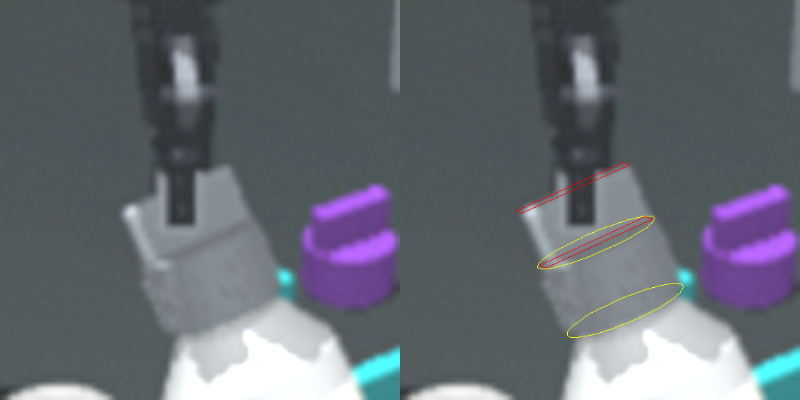

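Near +30° by the outline, but there's no stop torque yet (z moment 0.02 N m). Turn further until it stalls.

jog_arm(steps=[0.025, 0, 0, 0, 0.03, 0.025, 0, 0, 0, 0.06, 0.025, 0, 0, 0, 0.09, 0.025, 0, 0, 0, 0.12, 0.025, 0, 0, 0, 0.15, 0.025, 0, 0, 0, 0.17, 0.025, 0, 0, 0, 0.17, 0.025, 0, 0, 0, 0.17, 0.025, 0, 0, 0, 0.17, 0.025, 0, 0, 0, 0.17])

```text
clock: 16.5
position: [0.5409, -0.0241, 0.2623]
ee_rot: [0.946, 0.323, -0.0, 0.0]
ft_force: [-3.7, -0.3, 5.3]
grip_width: 0.29
```

```bash
python3 pic.py f3; python3 ov.py f3 33 -.030; python3 -c "
from h import *
print(manip.get_obs()['torque'])"
```

```text
scene crop origin [226 139] scale 5
top crop origin [255 159] scale 5
pos [ 0.5409 -0.0241  0.2623] psi 37.75 tilt [ 0.e+00 -4.e-04 -1.e+00] t 16.6 F [-3.7 -0.8  6. ] j [ 0.45  0.18 -0.56  1.64  0.1   1.35 -1.03] g 25.0
shift tool [0.0124 0.0082 0.0373] twist 0
[-0.160273    0.60024088  0.84445068]
```

View pics/f3_ov.png

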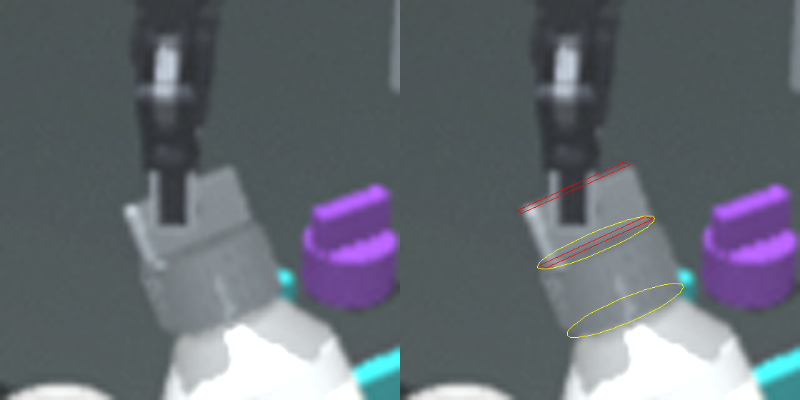

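The z moment is now 0.84 N m, so it's hard against the stop. Back off the twist, open, and lift clear to check.

jog_arm(steps=[0.025, 0, 0, 0, -0.08, 0.025, 0, 0, 0, -0.16, 0.025, 0, 0, 0, -0.22, 0.04, 0, 0, 0, -0.22, 0.045, 0, 0, 0, -0.22, 0.045, 0, 0, -0.01, -0.22, 0.045, 0, 0, -0.03, -0.22, 0.045, 0, 0, -0.06, -0.22, 0.045, 0, 0, -0.09, -0.22, 0.045, 0, 0, -0.11, -0.22])

```text
clock: 17.6
position: [0.5413, -0.0241, 0.375]
ee_rot: [0.905, 0.425, 0.001, 0.001]
ft_force: [-0.2, 1.0, 0.4]
grip_width: 0.525
```

```bash
python3 - <<'E'
from h import *
manip.camera("scene")
go([.38,-.15,.37])
E
```

```text
pos [ 0.542  -0.024   0.3777] psi 50.29 tilt [ 6.1e-03 -6.0e-04 -1.0e+00] t 17.65 F [-1.2 -0.5  1.4] j [ 0.47  0.15 -0.58  1.44  0.08  1.57 -0.79] g 44.9
shift tool [-0.2004 -0.0441  0.0068] twist 0
```

jog_arm(steps=[0.045, -0.025, 0.005, 0, 0, 0.045, -0.05, 0.01, 0, 0, 0.045, -0.08, 0.016, 0, 0, 0.045, -0.11, 0.022, 0, 0, 0.045, -0.14, 0.028, 0, 0, 0.045, -0.17, 0.034, 0, 0, 0.045, -0.2, 0.04, 0, 0, 0.045, -0.22, 0.045, 0, 0, 0.045, -0.24, 0.048, 0, 0, 0.045, -0.25, 0.05, 0, 0])

```text
clock: 18.65
position: [0.4192, -0.2502, 0.3725]
ee_rot: [0.906, 0.424, 0.0, 0.0]
ft_force: [1.0, -0.1, 0.4]
grip_width: 0.529
```

```bash
python3 pic.py g1; python3 ov.py g1 33 -.030; python3 - <<'E'
import cv2,numpy as np
a=cv2.imread('pics/g1.png');b=cv2.imread('pics/g1_ov.png')
cv2.imwrite('pics/g1_all.png',cv2.resize(np.vstack([a,b]),(600,600)))
E
```

```text
scene crop origin [226 139] scale 5
top crop origin [255 159] scale 5
pos [ 0.4196 -0.2497  0.3723] psi 50.21 tilt [ 2.e-04 -3.e-04 -1.e+00] t 18.75 F [-0.1  0.3 -0.7] j [ 0.79  0.01 -0.34  1.58  0.    1.55 -0.25] g 44.4
shift tool [ 0.2613 -0.0405  0.1472] twist 0
```

View pics/g1_all.png

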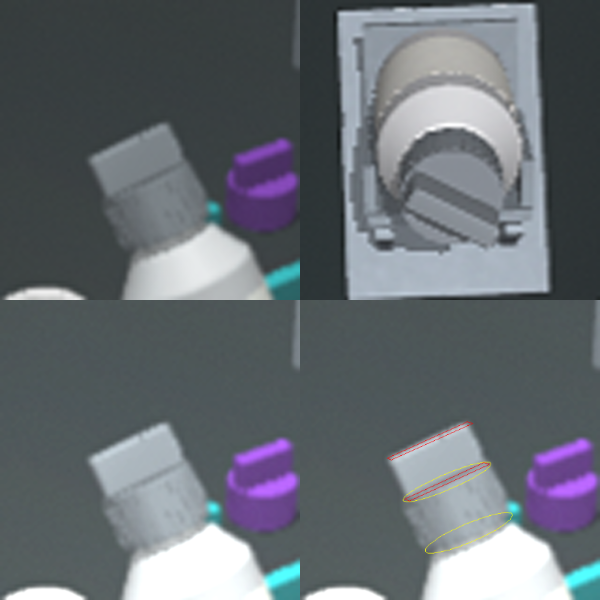

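The scene view shows the cap alone on the neck and matching the outline at +33° and z = -30 mm. I'll measure it with the depth data from both cameras.

```bash
python3 - <<'E'
from h import *
np.set_printoptions(precision=4,suppress=True)
R=np.array([.5557,-.023,.225]);k=np.array([-.4996,-.0192,.866])
yb=np.array([-.0384,.9993,0]);xb=np.cross(yb,k);M=np.c_[xb,yb,k]
for n in("top","scene"):
    c=cloud(n,np.load(f"{n}_g1.npz")["d"]).reshape(-1,3);c=(c-R)@M
    m=(np.abs(c[:,0])<.05)&(np.abs(c[:,1])<.05)&(c[:,2]>.018)&(c[:,2]<.06);W=c[m]
    T=W[W[:,2]>.033] if n=="top" else W
    r=cv2.minAreaRect((T[:,:2]*1000).astype(np.float32));v=np.linalg.svd(T-T.mean(0),full_matrices=False)[2]
    print(n,len(T),r,"top z 90%",np.percentile(W[:,2],[50,75,90]),"dir",v[0],"phi",np.degrees(np.arctan(v[0][0]/v[0][1])))
    D=c[(np.hypot(c[:,0],c[:,1])<.031)&(c[:,2]>0)&(c[:,2]<.016)]
    if len(D)>30:
        A=np.c_[D[:,:2],np.ones(len(D))];s=np.linalg.lstsq(A,D[:,2],rcond=None)[0];print("disc",len(D),"z",s[2],np.median(D[:,2]),"slopes",s[:2])
    S=c[(np.hypot(c[:,0],c[:,1])<.04)&(c[:,2]>-.028)&(c[:,2]<.006)];
    if len(S)>30:
        A=np.c_[2*S[:,:2],np.ones(len(S))];q=np.linalg.lstsq(A,(S[:,:2]**2).sum(1),rcond=None)[0];print("skirt ctr",len(S),q[:2])
E
```

```text
top 179 ((-2.4067296981811523, 2.994050979614258), (58.99769592285156, 16.77573013305664), 58.69355010986328) top z 90% [0.036  0.038  0.0393] dir [-0.5062 -0.8624 -0.0007] phi 30.40996640566822
disc 288 z 0.008317201379241843 0.008680743787244961 slopes [ 0.0237 -0.0112]
skirt ctr 206 [0.0009 0.0027]
scene 217 ((-0.37194347381591797, -1.1301307678222656), (59.998779296875, 15.50955581665039), 59.24920654296875) top z 90% [0.0293 0.0352 0.0383] dir [-0.5259 -0.8505 -0.0038] phi 31.731450529394753
disc 153 z 0.013546713291603538 0.01021394566265315 slopes [-0.2583  0.1408]
skirt ctr 332 [-0.0007 -0.0004]
```

```bash
python3 -c "
from workcell import manip
print(manip.hand_in(), manip.get_obs()['clock'])"
```

```text
the job is handed in; nothing more can be done
the job is handed in; nothing more can be done
```

The large grey cap is screwed fully home on the slanted neck and let go, and I handed the job in at about 19 s of the 53 s limit. No verdict was reported.

**How:** The tool could only point down. So I lowered the cap over the neck upright, then opened the fingers loosely around the wing and pushed it over until the cap sat square on the threads. With the fingers still loosely around the wing, I turned it backward until it dropped (it went down without a push) and then forward until it stalled at 0.84 N m. Then I backed off, opened and moved well clear.

**Final depth check:**

| Quantity | Measured | Required |
|---|---|---|
| Wing angle from level | 30° (top), 32° (scene) | 22 to 43° |
| Cap origin below rim | about 30 mm, from the wing top's height | 27.5 to 33 mm |
| Tilt | about 1.5° (top) | under 8° |
| Off-axis offset | within 3 mm | within 5 mm |

**Weaker checks:**
- The scene camera's plane fit of the cap top gave a slope of about 16°. I set it aside because it was noisy and mixed in points from the wing; the outline and the top view both show the cap square.
- I judged the seated and dropped stages only by comparing pictures with computed outlines, good to about 2–3 mm. Just after the drop the cap leaned about 5° until the fingers squared it.
- I did not measure the bystanders again at the end. Nothing came near them on the way, and no contact force suggested a touch.

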